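Release the heel press and hold it shut

ROBOT

A 7-joint arm with a two-finger parallel gripper is mounted at the origin on the work surface. World frame = base frame: x ahead of the robot, y to its left, z up, the work surface at z = 0. Lengths are in m, angles in rad, forces in N, time in s.
With the tool pointing down it reaches from about 0.425 to 0.95 m from the base axis. Payload 16.7 kg.
Tool frame: the origin (TCP) lies on the centre line of the jaws, within the pads' length; the fingertips stand 17 mm ahead of it and the grasp point (between the pads) lies 2 mm behind it (manip.tip_extent is the z of the fingertips in the tool frame, in m); z points along the fingers, y is the direction in which the jaws open and shut (so a half turn about z gives the same grasp; the last joint's range is limited). The gripper opens to 94 mm and grips with 3 to 60 N. Pads are 16 mm wide; open, the fingers measure 119 mm over their backs; the gripper's body (75 mm by 177 mm) begins 78 mm behind the grasp point.
Start: joints at [1.05, 0.426, 0.074, 1.606, -0.034, 1.111, -0.067], TCP at [0.245, -0.629, 0.222] pointing down, gripper open.
Joint ranges: [-2.85, 2.85], [-0.5, 2.14], [-1.23, 1.37], [0.21, 2.46], [-1.02, 4.16], [0.16, 2.05], [-2.73, 2.73]. Speed limits (rad/s): [1.89, 1.89, 2.39, 2.39, 3.01, 3.01, 3.01].

INTERFACE

Orientations are given as a unit quaternion [w, x, y, z].
In Python, from station import manip gives the robot as it stands.
- The arm moves only by the shell command python3 -m inch 'ROWS' [FORCE]. ROWS is JSON, a list of rows, each a list of 3 entries, a list of its own where there are three numbers: the turn, a rotation vector about the tool's x, y, z in degrees, then the shift along the tool's x, y, z in cm, then the closure in counts, from 0 (fully open) to 255 (shut). In form: [[[rx, ry, rz], [x, y, z], claw], ...]. A call has 1 to 5 rows; each row shifts and turns the commanded pose from where the row before left it, along the tool's axes as they then stand; what a row does not reach is not made up. A row lasts 1/12 s, in which the tool goes at most 41.7 mm and 7.16 degrees, less where a joint would pass 70% of its speed; a pose out of reach is approached as far as the arm can. A call with a gripper value outside its range is refused whole. The fingers move at their own pace and stop on an object; FORCE is the grip in N (left out, the last holds). Time passes only in rows, so rows that do not move let the fingers close. It gives the time, the measured TCP pose, the force and the opening at its end, in the units of the state.
- manip.observe(): the state, without advancing time (a new reading comes with each control period).
- manip.grab_frame(name): name is "scene" or "side" or "wrist"; returns a dict with "image" (400x640x3 uint8, red, green, blue), "fovy" (degrees; the focal length in pixels is half the picture's height over the tangent of half this angle, whatever the lens; pixels are square), "cx", "cy" (the principal point, pixels), "dist_coeffs" ([k1, k2, p1, p2, k3] as OpenCV has them; the pictures are not rectified), "R" (3x3) and "t" (3): a world point X has camera coordinates R X + t. Camera axes: x right, y down, z forward; pixel columns grow to the right and rows downward; lengths in m; the calibration is good to about 2 mm. A picture is of the moment at which its call begins. There is no depth.
- manip.hand_in(): hands the job in, once; it reports no verdict.
Trained networks look in the newest picture that a camera, given by its name, has taken for a name from the list of things; names that differ only in an ending like _2 or _b are one class to them, and where a whole thing is asked for, a point or a joint stands for the part that bears it (a point fixed in the world has none). Each returns a list of dicts, best first, with "confidence" (0 to 1); they miss things now and then, are a little off and sometimes report something else, mostly with a low value. They report only what shows in the picture. A call takes as long as a camera call.
- manip.look_for(camera, label): "extent" ([centre column, centre row, width, height] in pixels, round what is visible of it).
The state is a dict: "t": time; "joint_pos": joint angles; "dq": joint speeds; "joint_torque": joint torques, N m; "ee_pos": TCP position; "orientation": TCP orientation; "ft_force": force on the tool from outside, world axes, zero at the start; "torque": the same for the moment, N m; "opening": finger opening in m.
Only numpy, scipy, OpenCV 4.12 (cv2) and the standard library are available. Lean on these libraries where they do the work, as an engineer would, in place of code of your own. Each camera call takes 0.05 s, during which the arm holds its last target. There are 200 camera calls.

TASK

A freshly glued heel is waiting under the pad of the green bench press. First flip the press's red safety catch fully over to its other side, then pull the black crank handle forward (towards the press's front) all the way to its stop so that the pad clamps the heel, and finish while still holding the handle there with the gripper. Leave the heel and everything else on the bench where they are.

Things in the scene. Friction and masses are not known exactly. Their poses are not given: they have to be found in the camera images.
- press: green bench press, fixed. Origin on the bench below the lever pivot; x to its back, y to its left (the handle's side), z up; its front (-x) looks roughly to the robot. mm in this frame: base x -135 to 95, y -70 to 70, 20 high; head x -90 to 80, y -38 to 38, top at z 165; square steel ram 22 wide at x -45, y 0, standing up to z 193; round steel anvil below it, top at z 45
- hub (a point): a point on the lever's pivot axis, straight below the path of the grip's middle (105 mm to the left of the press's middle, 150 mm above the bench). The axis runs along the press's y; the point's axes are those of the press
- handle: crank handle: a steel arm 14 mm thick beside the head (55 mm left of the press's middle), and at its upper end a round black grip, 26 mm in diameter, 80 long, sticking out level to the press's left. Origin: the grip's centre, 160 mm from the hub axis. At rest the arm leans 0.35 rad back from upright (grip 300 mm above the bench). The grip can be pinched from above, fingers before and behind it
- lever (a joint): angle of the lever, rad: 0 at rest (leaning back), grows as the grip is pulled forward (to the press's -x), stop at 1.05 (arm leaning 0.70 forward). A return spring pulls it back (2 N at the grip at the start, 9 N at the end with the clamp), so it must be held. With the catch on it is blocked after 0.1 to 0.2. The pad meets the heel at about 0.73
- catch (a joint): angle of the safety catch, rad: 0 = on (red tab leaning 50 degrees from upright to the press's left, +y), 1.75 = fully flipped (50 degrees to the right, -y). Starts between 0 and 0.2; stays where it is left (friction; 1 to 2 N at the tab's end move it). A fingertip pushed from left to right, its end 12 to 20 mm above the shaft, turns it over
- catch_tip (a point): free end of the catch's red tab, middle of its width. The tab is a plate 26 mm wide (along the press's x), 6 thick, 55 long from the shaft to this point, at x -95 mm in the press's frame, at the front of the head. Its steel shaft (8 mm thick) runs along the press's x at y 20, z 175 mm in the press's frame (25 mm higher than the hub)
- heel: brown and black D-shaped shoe heel, about 55 x 58 mm, 32 high, loose on the anvil under the pad. Origin: centre of its underside
- pad: orange round pressing pad under the ram, 52 mm in diameter, 10 thick; origin: centre of its underside, 16 mm above the heel when the press is open. It goes down 22 mm per rad of the lever, and is sprung (2.5 N per mm)
- spare_heel: bystander: another such heel, standing at the press's left side; origin under its centre
- nail_tin: bystander: open aluminium tin, 70 mm in diameter, 45 high, at the press's right side; origin under its centre
- hammer: bystander: hammer lying on the right of the bench
- glue_jar: bystander: jar 70 mm in diameter, 100 high, on the left of the bench; origin under its centre
- brush: bystander: brush lying on the left of the bench
- spool: bystander: blue thread spool, 44 mm in diameter, 50 high, standing on the right; origin under its centre
- block: bystander: dark wooden block 90 x 60 x 40 mm, on the right, nearer the robot; origin under its centre

How it is judged:
On the way, in this order (a step that is already met when the one before it is completed fails the run):
1. the red catch is flipped over (past 1.5 rad) while the lever is still up (under 0.2 rad) (value of joint catch above 1.5 rad and value of joint lever below 0.2 rad), for 0.2 s.
2. the lever is pulled past 0.88 rad with the gripper on it, and the pad clamps the heel with more than 5 N (value of joint lever above 0.88 rad and contact force between pad and heel above 5 N and value of joint catch above 1.4 rad and contact force between the fingers and handle above 1 N and z of heel in the frame of press below 0.049 m and distance of heel from where it was at the start of the episode below 0.015 m), for 0.5 s.
At the end, for the whole second after the job is handed in: The program ends with the gripper on the handle (over 1 N), the lever beyond 0.88 rad (stop at 1.05), the catch still flipped (over 1.4 rad), and the pad clamping the heel with over 5 N, the heel on the anvil within 15 mm of where it was (all of step 2); the arm keeps its last pose, push and grip.
It fails at once if the lever is forced (past 0.3 rad) while the catch is still on (under 0.4 rad) (value of joint lever above 0.3 rad and value of joint catch below 0.4 rad).
It fails at once if a bystander on the bench is moved by more than 30 mm (distance of any of spare_heel, nail_tin, hammer, glue_jar, brush, spool, block from where it was at the start of the episode above 0.03 m).
It also fails if it takes over 43 s, if anything falls off the work surface, if the arm or the gripper's body presses on something with over 40 N, if the wrist force passes 120 N, or if a joint passes its speed limit or range.

## Working session

There is one attempt and no reset: what is moved stays moved. The work goes in short steps, Python scripts to look and compute and a shell command to move; the robot and the scene stay as the last step left them, time stands still between calls to the robot, and variables do not carry over. Pictures are saved under pics/ and viewed, about 8 in all and at most 12, crops included, and the job is handed in when it is done.

```bash
mkdir -p pics; ls; cat > h.py <<'E'
import numpy as np, cv2
from station import manip
def cam(n):
    f=manip.grab_frame(n); 
    im=np.ascontiguousarray(f["image"][:,:,::-1]); fl=200/np.tan(np.radians(f["fovy"])/2)
    K=np.array([[fl,0,f["cx"]],[0,fl,f["cy"]],[0,0,1]]);return im,K,np.array(f["dist_coeffs"],float),np.array(f["R"]),np.array(f["t"])
def ray(c,uv):
    _,K,d,R,t=c; p=cv2.undistortPoints(np.array([[uv]],float),K,d)[0,0]
    v=R.T@np.array([p[0],p[1],1]); return -R.T@t, v/np.linalg.norm(v)
def atz(c,uv,z):
    o,v=ray(c,uv); return o+v*(z-o[2])/v[2]
def tri(rs):
    A=np.zeros((3,3));b=np.zeros(3)
    for o,v in rs: P=np.eye(3)-np.outer(v,v);A+=P;b+=P@o
    x=np.linalg.solve(A,b); return x,[np.linalg.norm(np.cross(x-o,v)) for o,v in rs]
def proj(c,X):
    _,K,d,R,t=c; return cv2.projectPoints(np.atleast_2d(np.array(X,float)),cv2.Rodrigues(R)[0],t,K,d)[0][:,0]
E
python3 - <<'E'
from h import *
s=manip.observe();print(s["t"],s["ee_pos"],s["orientation"],s["opening"],manip.tip_extent)
for n in("scene","side"):
    c=cam(n);cv2.imwrite(f"pics/{n}0.png",c[0]);print(n,-c[3].T@c[4])
    for l in("press","handle","catch","catch_tip","heel","pad","spare_heel","nail_tin","glue_jar","spool","block","hammer"):
        print(l,[(np.round(r["extent"]).tolist(),round(r["confidence"],2)) for r in manip.look_for(n,l)[:2]])
print(manip.observe()["t"])
E
```

```text
pics
0.0 [ 0.24441311 -0.62873836  0.22177059] [-6.40420756e-04  9.82863169e-01  1.84335430e-01 -1.73530180e-04] 0.0941182516031891 0.017
scene [ 0.82490422 -0.6463116   1.42151038]
press [([351.0, 205.0, 86.0, 92.0], 0.67)]
handle [([377.0, 179.0, 36.0, 37.0], 0.54)]
catch [([332.0, 179.0, 11.0, 18.0], 0.55)]
catch_tip [([344.0, 182.0, 33.0, 29.0], 0.66)]
heel [([377.0, 181.0, 40.0, 38.0], 0.41), ([336.0, 217.0, 9.0, 12.0], 0.4)]
pad []
spare_heel [([334.0, 134.0, 45.0, 9.0], 0.74), ([380.0, 205.0, 17.0, 18.0], 0.47)]
nail_tin [([328.0, 258.0, 19.0, 19.0], 0.61)]
glue_jar [([397.0, 146.0, 18.0, 25.0], 0.91)]
spool [([305.0, 331.0, 14.0, 15.0], 0.47)]
block [([253.0, 290.0, 34.0, 29.0], 0.72), ([334.0, 133.0, 42.0, 11.0], 0.47)]
hammer [([274.0, 356.0, 72.0, 62.0], 0.65)]
side [-0.02407116  1.05849945  1.00362949]
press [([282.0, 222.0, 104.0, 109.0], 0.56)]
handle [([256.0, 196.0, 46.0, 59.0], 0.89)]
catch []
catch_tip [([290.0, 210.0, 44.0, 21.0], 0.66)]
heel [([297.0, 242.0, 22.0, 15.0], 0.78)]
pad []
spare_heel [([243.0, 264.0, 23.0, 22.0], 0.72)]
nail_tin [([316.0, 214.0, 13.0, 20.0], 0.55)]
glue_jar [([197.0, 331.0, 27.0, 44.0], 0.67)]
spool [([330.0, 173.0, 14.0, 21.0], 0.65)]
block [([386.0, 193.0, 29.0, 20.0], 0.64)]
hammer [([254.0, 196.0, 50.0, 57.0], 0.63), ([355.0, 165.0, 64.0, 26.0], 0.6)]
1.3
```

```bash
python3 - <<'E'
import cv2
a=cv2.imread("pics/scene0.png")[120:280,270:430];b=cv2.imread("pics/side0.png")[150:310,200:360]
cv2.imwrite("pics/c1.png",cv2.resize(a,None,fx=3.75,fy=3.75,interpolation=cv2.INTER_CUBIC))
cv2.imwrite("pics/c2.png",cv2.resize(b,None,fx=3.75,fy=3.75,interpolation=cv2.INTER_CUBIC))
E
```

```text
(no output)
```

View pics/c1.png

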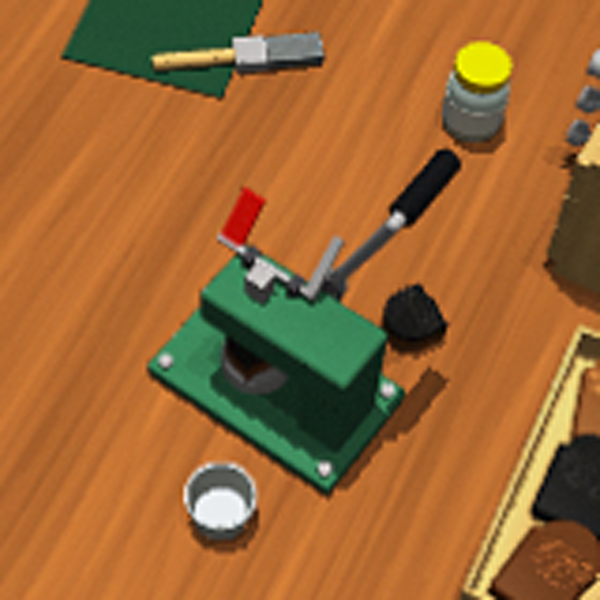

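View pics/c2.png

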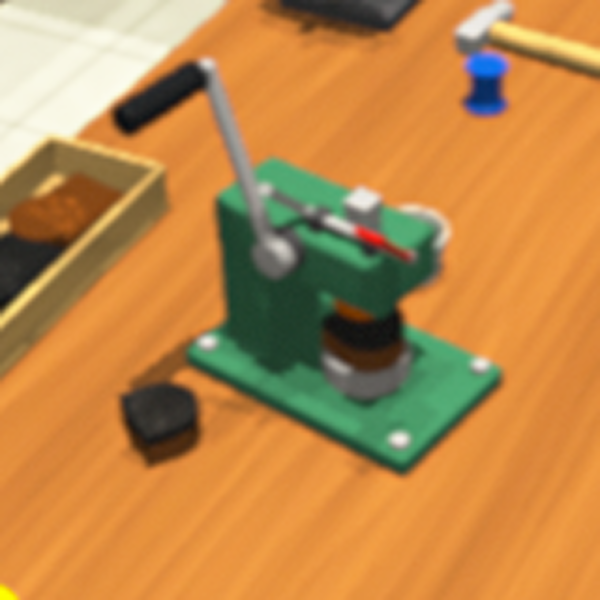

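```bash
cat >> h.py <<'E'
def P2W(p,X):  # p: x,y,yaw ; X press frame m
    c,s=np.cos(p[2]),np.sin(p[2]); return np.atleast_2d(X)@np.array([[c,s,0],[-s,c,0],[0,0,1]])+[p[0],p[1],0]
E
python3 - <<'E'
from h import *
from scipy.optimize import least_squares
S={"scene":((270,120),[((150,368),(-135,-70,20)),((330,487),(95,-70,20)),((405,391),(95,70,20)),((200,292),(-90,-38,165)),((345,388),(80,-38,165)),((385,335),(80,38,165)),((447,160),(55,145,300)),((400,212),(55,65,300))]),
"side":((200,150),[((188,351),(95,70,20)),((405,465),(-135,70,20)),((500,376),(-135,-70,20)),((218,200),(80,38,165)),((125,118),(55,145,300)),((200,72),(55,65,300))])}
cs={n:cam(n) for n in S}
def res(p):
    r=[]
    for n,(o,L) in S.items():
        u=np.array([a for a,_ in L])/3.75+o-0.4; r.append(proj(cs[n],P2W(p,np.array([b for _,b in L])/1e3))-u)
    return np.vstack(r).ravel()
b=min((least_squares(res,[.7,-.4,y],loss="soft_l1") for y in(-2,-1,0,1,2,3)),key=lambda r:r.cost)
print(b.x,b.cost);print(res(b.x).reshape(-1,2).round(1).tolist())
p=b.x;np.save("p.npy",p)
for n,X in dict(grip=(55,105,300),hub=(0,105,150),shaft=(-95,20,175),end=(160*np.sin(-.7),105,150+160*np.cos(.7)),tip0=(-95,20+55*np.sin(.87),175+55*np.cos(.87))).items(): print(n,P2W(p,np.array(X)/1e3).round(4))
from scipy.spatial.transform import Rotation as R
s=manip.observe();q=s["orientation"];M=R.from_quat([q[1],q[2],q[3],q[0]]).as_matrix();print(M.round(3),s["joint_pos"])
# catch angle check: project tip for catch angles
for a in(0,.1,.2):
    X=P2W(p,np.array((-95,20+55*np.sin(.873-a),175+55*np.cos(.873-a)))/1e3);print(a,[((proj(cs[n],X)[0]-S[n][0])*3.75).round(0) for n in S])
E
```

```text
[ 0.55331566  0.05179406 -0.18145406] 14.016611884331486
[[-2.1, -1.1], [-1.3, 0.5], [-0.0, -0.7], [-1.6, -0.1], [-0.9, 0.1], [0.9, -1.1], [-0.1, -0.7], [-0.9, 1.2], [-1.7, -0.9], [-0.5, -0.9], [1.2, -2.9], [-2.4, -1.6], [-1.0, 1.0], [-0.7, 0.4]]
grip [[0.6264 0.1451 0.3   ]]
hub [[0.5723 0.1551 0.15  ]]
shaft [[0.4635 0.0886 0.175 ]]
end [[0.4709 0.1737 0.2724]]
tip0 [[0.4711 0.13   0.2105]]
[[ 0.932  0.362 -0.   ]
 [ 0.362 -0.932  0.   ]
 [-0.    -0.    -1.   ]] [ 1.05047419  0.42611561  0.07391917  1.60599804 -0.03407394  1.1108132
 -0.06707109]
0 [array([252., 191.]), array([362., 240.])]
0.1 [array([250., 191.]), array([365., 233.])]
0.2 [array([248., 192.]), array([369., 226.])]
```

```bash
python3 -m inch '[[[0,0,-6.5],[0,0,-2],255],[[0,0,-6.5],[0,0,-2],255],[[0,0,-6.5],[0,0,-2],255],[[0,0,-6.5],[0,0,-2],255],[[0,0,-6.5],[0,0,-2],255]]' 20; python3 -m inch '[[[0,0,-6.5],[0,0,-2],255],[[0,0,-6.5],[0,0,-2],255],[[0,0,-6.5],[0,0,-2],255],[[0,0,-6.5],[0,0,-2],255],[[0,0,0],[0,0,0],255]]'
cat > where.py <<'E'
from h import *
import sys
from scipy.spatial.transform import Rotation as R
p=np.load("p.npy")
def st():
    s=manip.observe();q=s["orientation"];return s,R.from_quat([q[1],q[2],q[3],q[0]]).as_matrix()
def show(tg=None):
    s,M=st();e=s["ee_pos"];c,sn=np.cos(p[2]),np.sin(p[2])
    d=np.array(e)-[p[0],p[1],0];print("t",round(s["t"],2),"ee",np.round(e,4),"press mm",np.round([c*d[0]+sn*d[1],-sn*d[0]+c*d[1],d[2]],4)*1e3,"F",np.round(s["ft_force"],1),"op",round(s["opening"],4))
    print("tool y yaw rel press",np.degrees(np.arctan2(M[1,1],M[0,1])-p[2]).round(1),"z",M[:,2].round(3),"q",np.round(s["joint_pos"],2))
    if tg is not None: print("shift cm tool",(M.T@(P2W(p,np.array(tg)/1e3)[0]-e)*100).round(2))
if __name__=="__main__": show([float(a) for a in sys.argv[1:]] or None)
E
python3 where.py -60 70 420
```

```text
t: 1.82
ee_pos: [0.2445, -0.629, 0.3235]
orientation: [0.0, 0.891, 0.454, -0.0]
ft_force: [0.2, -0.1, -0.1]
opening: 0.0644
t: 2.23
ee_pos: [0.2449, -0.63, 0.4068]
orientation: [0.003, 0.765, 0.644, -0.001]
ft_force: [0.9, -0.6, 0.5]
opening: 0.0311
t 2.23 ee [ 0.2449 -0.63    0.4068] press mm [-180.4 -726.3  406.8] F [ 0.9 -0.6  0.5] op 0.0311
tool y yaw rel press 0.6 z [ 0.002 -0.005 -1.   ] q [ 1.17  0.33 -0.1   1.34  0.03  1.46  0.91]
shift cm tool [79.5  12.81 -1.61]
```

```bash
python3 -m inch '[[[0,0,0],[3.8,1.2,0],255],[[0,0,0],[3.8,1.2,0],255],[[0,0,0],[3.8,1.2,0],255],[[0,0,0],[3.8,1.2,0],255],[[0,0,0],[3.8,1.2,0],255]]'; python3 -m inch '[[[0,0,0],[3.8,1.2,0],255],[[0,0,0],[3.8,1.2,0],255],[[0,0,0],[3.8,1.2,0],255],[[0,0,0],[3.8,1.2,0],255],[[0,0,0],[3.8,1.2,0],255]]';python3 -m inch '[[[0,0,0],[4,0.1,0],255],[[0,0,0],[4,0.1,0],255],[[0,0,0],[4,0.1,0],255],[[0,0,0],[4,0.1,0],255],[[0,0,0],[4,0.1,0],255]]';python3 -m inch '[[[0,0,0],[4,0,0],255],[[0,0,0],[4,0,0],255],[[0,0,0],[4,0,0],255],[[0,0,0],[4,0,0],255],[[0,0,0],[2,0,0],255]]'
python3 where.py -60 70 420
python3 - <<'E'
from h import *
c=cam("wrist");p=np.load("p.npy");im=c[0].copy();cv2.imwrite("pics/w1raw.png",c[0])
def L(*P): 
    q=proj(c,P2W(p,np.array(P)/1e3)); cv2.polylines(im,[q.astype(int)],False,(255,255,0),1)
L((-135,-70,20),(95,-70,20),(95,70,20),(-135,70,20),(-135,-70,20));L((-90,-38,165),(80,-38,165),(80,38,165),(-90,38,165),(-90,-38,165));L((55,65,300),(55,145,300));L((-108,20,175),(-108,62,210),(-82,62,210),(-82,20,175))
cv2.imwrite("pics/w1.png",im)
E
```

```text
t: 2.65
ee_pos: [0.3378, -0.451, 0.4022]
orientation: [-0.0, 0.768, 0.64, -0.0]
ft_force: [0.1, -0.7, 0.6]
opening: 0.0007
t: 3.07
ee_pos: [0.4306, -0.2747, 0.4024]
orientation: [0.0, 0.768, 0.64, -0.0]
ft_force: [0.7, 0.4, 0.2]
opening: 0.0002
t: 3.48
ee_pos: [0.4706, -0.0787, 0.4024]
orientation: [0.0, 0.768, 0.64, 0.0]
ft_force: [0.4, -0.9, 0.1]
opening: 0.0003
t: 3.9
ee_pos: [0.5026, 0.1013, 0.4025]
orientation: [-0.0, 0.767, 0.642, 0.001]
ft_force: [-0.0, 0.1, -0.4]
opening: 0.0003
t 3.9 ee [0.5026 0.1013 0.4025] press mm [-58.9  39.5 402.5] F [-0.   0.1 -0.4] op 0.0003
tool y yaw rel press 0.3 z [ 0.     0.001 -1.   ] q [ 0.37  0.09 -0.74  1.67  0.06  1.4  -0.55]
shift cm tool [ 3.05 -0.1  -1.75]
```

View pics/w1.png

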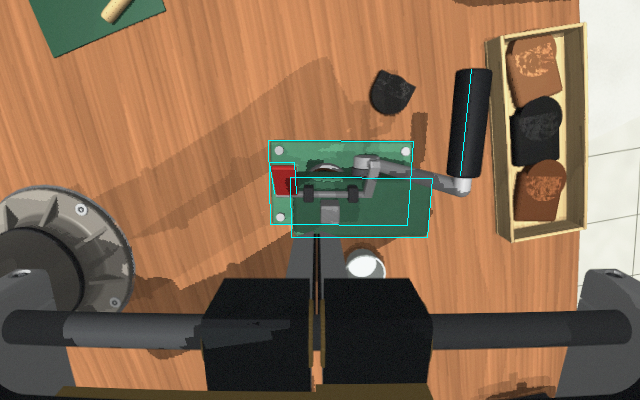

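```bash
python3 -m inch '[[[0,0,0],[2.8,-1.8,1],255],[[0,0,0],[2.8,-1.8,2],255],[[0,0,0],[0,0,3.5],255],[[0,0,0],[0,0,3.5],255],[[0,0,0],[0,0,3.5],255]]'; python3 -m inch '[[[0,0,0],[0,0,3],255],[[0,0,0],[0,0,2],255],[[0,0,0],[0,0,0],255],[[0,0,0],[0,0,0],255]]'
python3 where.py -95 95 207
python3 - <<'E'
from h import *
im=np.hstack([cv2.resize(cam("scene")[0][150:230,310:390],(400,400),interpolation=cv2.INTER_CUBIC),cv2.resize(cam("side")[0][150:250,240:340],(400,400),interpolation=cv2.INTER_CUBIC)]);cv2.imwrite("pics/c3.png",im)
E
```

```text
t: 4.37
ee_pos: [0.477, 0.1583, 0.2662]
orientation: [0.0, 0.768, 0.641, 0.0]
ft_force: [2.0, -0.3, -0.7]
opening: 0.0007
t: 4.7
ee_pos: [0.4771, 0.1579, 0.2173]
orientation: [-0.001, 0.768, 0.641, -0.001]
ft_force: [0.0, 0.1, 0.5]
opening: 0.0003
t 4.7 ee [0.4771 0.1579 0.2173] press mm [-94.1  90.6 217.3] F [0.  0.1 0.5] op 0.0003
tool y yaw rel press 0.1 z [-0.002  0.    -1.   ] q [ 0.24  0.23 -0.78  1.95  0.19  1.03 -0.8 ]
shift cm tool [ 0.44 -0.08  1.03]
```

View pics/c3.png

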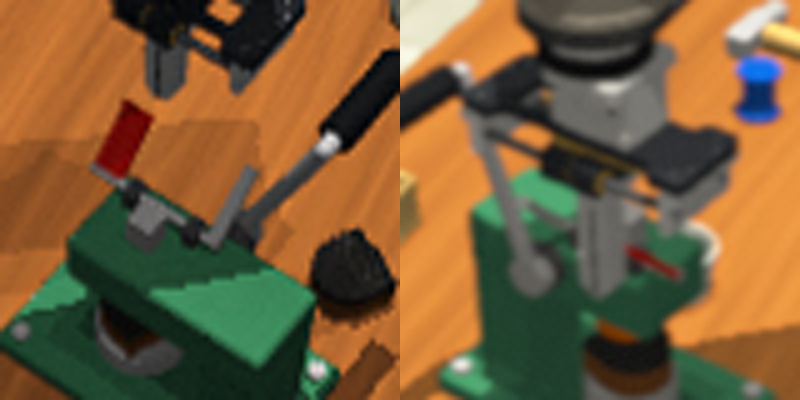

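```bash
python3 -m inch '[[[0,0,0],[0,-0.1,1],255],[[0,0,0],[-1.5,0,0],255],[[0,0,0],[-1.5,0,0],255],[[0,0,0],[-1.2,0,0],255],[[0,0,0],[-1,0,0],255]]'; python3 where.py; python3 -m inch '[[[0,0,0],[-0.8,0,0],255],[[0,0,0],[-0.7,0,0],255],[[0,0,0],[0,0,0],255]]'; python3 where.py
python3 - <<'E'
from h import *
im=np.hstack([cv2.resize(cam("scene")[0][150:230,310:390],(400,400),interpolation=cv2.INTER_CUBIC),cv2.resize(cam("side")[0][150:250,240:340],(400,400),interpolation=cv2.INTER_CUBIC)]);cv2.imwrite("pics/c4.png",im)
E
```

```text
t: 5.22
ee_pos: [0.4676, 0.1066, 0.2082]
orientation: [0.001, 0.768, 0.641, 0.001]
ft_force: [0.6, 1.8, 0.8]
opening: 0.0005
t 5.22 ee [0.4676 0.1066 0.2082] press mm [-94.2  38.5 208.2] F [0.6 1.8 0.8] op 0.0005
tool y yaw rel press 0.1 z [ 0.002  0.    -1.   ] q [ 0.33  0.19 -0.76  2.01  0.16  1.   -0.68]
t: 5.47
ee_pos: [0.4646, 0.0913, 0.2077]
orientation: [0.0, 0.768, 0.641, 0.0]
ft_force: [0.8, 0.8, 1.4]
opening: 0.0006
t 5.47 ee [0.4646 0.0913 0.2077] press mm [-94.3  22.9 207.7] F [0.8 0.8 1.4] op 0.0006
tool y yaw rel press 0.1 z [ 0.001 -0.    -1.   ] q [ 0.36  0.18 -0.76  2.02  0.14  0.99 -0.65]
```

View pics/c4.png

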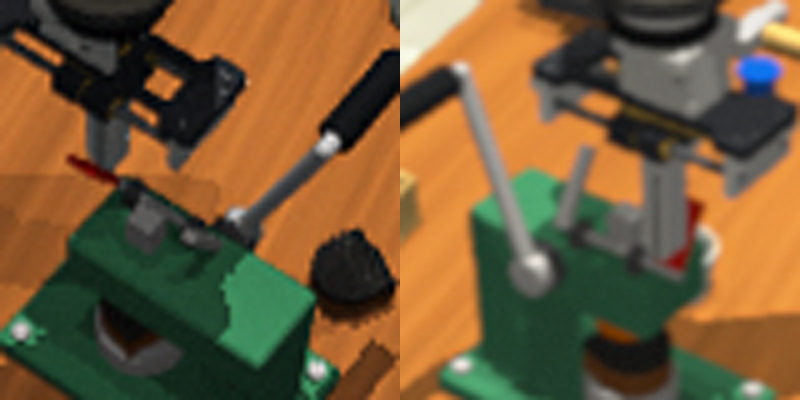

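```bash
for i in 1; do python3 -m inch '[[[0,0,0],[-0.4,0,0],255],[[0,0,0],[-0.4,0,0],255],[[0,0,0],[0,0,0],255]]'; python3 -m inch '[[[0,0,0],[-0.3,0,0],255],[[0,0,0],[0,0,0],255]]';python3 -m inch '[[[0,0,0],[-0.3,0,0],255],[[0,0,0],[0,0,0],255]]';  done;python3 where.py
```

```text
t: 5.82
ee_pos: [0.463, 0.084, 0.2074]
orientation: [-0.0, 0.767, 0.641, -0.0]
ft_force: [-0.4, 1.8, 1.2]
opening: 0.0005
t: 5.98
ee_pos: [0.4628, 0.0824, 0.2078]
orientation: [-0.0, 0.767, 0.641, 0.001]
ft_force: [-1.3, 7.7, 3.8]
opening: 0.0003
t: 6.15
ee_pos: [0.4627, 0.0808, 0.2082]
orientation: [-0.001, 0.767, 0.642, 0.002]
ft_force: [0.6, 15.5, 5.6]
opening: 0.0005
t 6.15 ee [0.4627 0.0808 0.2082] press mm [-94.3  12.2 208.2] F [ 0.6 15.5  5.6] op 0.0005
tool y yaw rel press 0.2 z [ 0.002  0.003 -1.   ] q [ 0.38  0.17 -0.75  2.03  0.13  0.99 -0.61]
```

```bash
python3 -m inch '[[[0,0,0],[0.8,0,-1],255],[[0,0,0],[1.2,0,-3],255],[[0,0,0],[0,0,-4],255],[[0,0,0],[0,0,-4],255],[[0,0,0],[0,0,-4],0]]'; python3 -m inch '[[[0,0,0],[0,0,-2],0],[[0,0,0],[2,3,0],0],[[0,0,0],[2,3,0],0],[[0,0,0],[2,3,0],0],[[0,0,0],[1,3,0],0]]'; python3 -m inch '[[[0,0,0],[0.5,2.5,0],0],[[0,0,0],[0,0,0],0],[[0,0,0],[0,0,0],0]]'; python3 where.py 55 105 298
python3 - <<'E'
from h import *
p=np.load("p.npy")
c=cam("wrist");im=c[0].copy()
q=proj(c,P2W(p,np.array([(55,65,300),(55,145,300),(42,65,300),(42,145,300),(68,65,300),(68,145,300)])/1e3)).astype(int)
for i in(0,2,4): cv2.line(im,tuple(map(int,q[i])),tuple(map(int,q[i+1])),(255,255,0),1)
cv2.imwrite("pics/w2.png",im)
E
```

```text
t: 6.57
ee_pos: [0.4649, 0.0981, 0.3695]
orientation: [-0.0, 0.767, 0.641, -0.0]
ft_force: [0.6, 0.2, 0.2]
opening: 0.0044
t: 6.98
ee_pos: [0.5974, 0.1471, 0.3875]
orientation: [0.0, 0.767, 0.641, -0.0]
ft_force: [0.2, -0.4, 1.1]
opening: 0.0375
t: 7.23
ee_pos: [0.6222, 0.146, 0.3863]
orientation: [-0.001, 0.768, 0.641, -0.001]
ft_force: [-0.1, 0.4, 0.3]
opening: 0.0571
t 7.23 ee [0.6222 0.146  0.3863] press mm [ 50.8 105.  386.3] F [-0.1  0.4  0.3] op 0.0571
tool y yaw rel press 0.1 z [-0.003  0.    -1.   ] q [ 0.23  0.36 -0.77  1.43  0.25  1.45 -0.71]
shift cm tool [-0.    0.45  8.82]
```

View pics/w2.png

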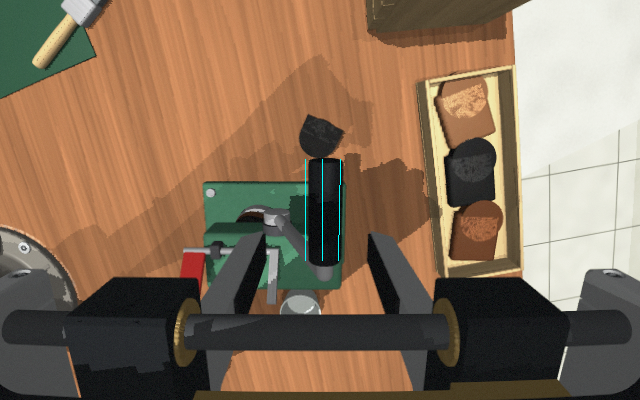

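```bash
python3 -m inch '[[[0,0,0],[0,0.5,0],0],[[0,0,0],[0,0,2.8],0],[[0,0,0],[0,0,3],0],[[0,0,0],[0,0,3],0],[[0,0,0],[0,0,0],0]]'; python3 where.py 55 105 298; python3 -m inch '[[[0,0,0],[0,0,0],200],[[0,0,0],[0,0,0],255],[[0,0,0],[0,0,0],255],[[0,0,0],[0,0,0],255],[[0,0,0],[0,0,0],255]]' 30;python3 -m inch '[[[0,0,0],[0,0,0],255],[[0,0,0],[0,0,0],255],[[0,0,0],[0,0,0],255]]'; python3 where.py 55 105 298
```

```text
t: 7.7
ee_pos: [0.6243, 0.1436, 0.295]
orientation: [-0.001, 0.768, 0.641, -0.003]
ft_force: [-0.3, -0.6, -1.3]
opening: 0.0928
t 7.7 ee [0.6243 0.1436 0.295 ] press mm [ 53.3 103.1 295. ] F [-0.3 -0.6 -1.3] op 0.0928
tool y yaw rel press 0.1 z [-0.006 -0.003 -1.   ] q [ 0.23  0.41 -0.75  1.56  0.29  1.29 -0.74]
shift cm tool [ 0.19  0.17 -0.31]
t: 8.12
ee_pos: [0.6269, 0.1455, 0.3008]
orientation: [0.0, 0.767, 0.641, 0.001]
ft_force: [0.1, -0.6, -0.4]
opening: 0.0641
t: 8.37
ee_pos: [0.6266, 0.1453, 0.2997]
orientation: [0.0, 0.767, 0.641, 0.0]
ft_force: [-0.5, -0.1, 0.8]
opening: 0.0443
t 8.37 ee [0.6266 0.1453 0.2997] press mm [ 55.2 105.2 299.7] F [-0.5 -0.1  0.8] op 0.0443
tool y yaw rel press 0.1 z [ 0.  0. -1.] q [ 0.23  0.41 -0.75  1.55  0.29  1.29 -0.74]
shift cm tool [-0.02 -0.02  0.17]
```

```bash
python3 -m inch '[[[0,0,0],[0,0,0.1],255],[[0,0,0],[0,0,0],255],[[0,0,0],[0,0,0],255],[[0,0,0],[0,0,0],255],[[0,0,0],[0,0,0],255]]';python3 where.py 55 105 298
python3 - <<'E'
import numpy as np
f=lambda th:np.array([160*np.sin(.35-th),150+160*np.cos(.35-th)])
a=0
for b in np.arange(.105,1.06,.105):
    d=(f(b)-f(a))/10;print(round(b,3),"y",d[0].round(2),"z",-d[1].round(2),f(b).round(0));a=b
E
```

```text
t: 8.78
ee_pos: [0.6268, 0.1452, 0.2985]
orientation: [0.0, 0.768, 0.641, 0.0]
ft_force: [2.3, 0.5, -0.2]
opening: 0.0254
t 8.78 ee [0.6268 0.1452 0.2985] press mm [ 55.4 105.1 298.5] F [ 2.3  0.5 -0.2] op 0.0254
tool y yaw rel press 0.1 z [ 0.  0. -1.] q [ 0.23  0.41 -0.75  1.55  0.29  1.29 -0.74]
shift cm tool [-0.01 -0.04  0.05]
0.105 y -1.61 z -0.49 [ 39. 305.]
0.21 y -1.65 z -0.32 [ 22. 308.]
0.315 y -1.67 z -0.15 [  6. 310.]
0.42 y -1.68 z 0.03 [-11. 310.]
0.525 y -1.67 z 0.21 [-28. 308.]
0.63 y -1.64 z 0.38 [-44. 304.]
0.735 y -1.59 z 0.55 [-60. 298.]
0.84 y -1.52 z 0.71 [-75. 291.]
0.945 y -1.44 z 0.87 [-90. 283.]
1.05 y -1.34 z 1.01 [-103.  272.]
```

```bash
python3 -m inch '[[[0,0,0],[0,-1.6,-0.5],255],[[0,0,0],[0,-1.65,-0.3],255],[[0,0,0],[0,0,0],255]]';python3 where.py; python3 -m inch '[[[0,0,0],[0,-1.67,-0.15],255],[[0,0,0],[0,-1.68,0],255],[[0,0,0],[0,-1.67,0.2],255],[[0,0,0],[0,0,0],255]]';python3 where.py 
python3 - <<'E'
from h import *
im=np.hstack([cv2.resize(cam("scene")[0][130:230,310:410],(400,400),interpolation=cv2.INTER_CUBIC),cv2.resize(cam("side")[0][150:250,240:340],(400,400),interpolation=cv2.INTER_CUBIC)]);cv2.imwrite("pics/c5.png",im)
E
```

```text
t: 9.03
ee_pos: [0.5935, 0.1513, 0.308]
orientation: [0.001, 0.767, 0.641, 0.001]
ft_force: [2.4, 0.4, 5.1]
opening: 0.0253
t 9.03 ee [0.5935 0.1513 0.308 ] press mm [ 21.6 105.1 308. ] F [2.4 0.4 5.1] op 0.0253
tool y yaw rel press 0.2 z [ 0.002 -0.001 -1.   ] q [ 0.25  0.35 -0.77  1.61  0.26  1.28 -0.75]
t: 9.37
ee_pos: [0.5441, 0.1607, 0.307]
orientation: [0.001, 0.767, 0.642, 0.001]
ft_force: [4.4, 3.2, 6.8]
opening: 0.0254
t 9.37 ee [0.5441 0.1607 0.307 ] press mm [-28.8 105.5 307. ] F [4.4 3.2 6.8] op 0.0254
tool y yaw rel press 0.2 z [ 0.002 -0.001 -1.   ] q [ 0.27  0.27 -0.8   1.71  0.2   1.25 -0.76]
```

View pics/c5.png

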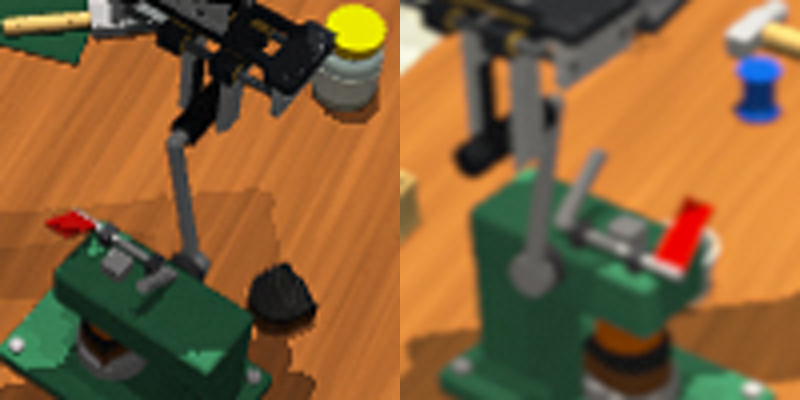

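```bash
python3 -m inch '[[[0,0,0],[0,-1.64,0.38],255],[[0,0,0],[0,-1.6,0.55],255],[[0,0,0],[0,-0.76,0.35],255],[[0,0,0],[0,-0.76,0.37],255],[[0,0,0],[0,0,0],255]]' 40;python3 where.py; python3 -m inch '[[[0,0,0],[0,-0.72,0.42],255],[[0,0,0],[0,-0.72,0.45],255],[[0,0,0],[0,-0.5,0.35],255],[[0,0,0],[0,0,0],255]]';python3 where.py -103 105 272
```

```text
t: 9.88
ee_pos: [0.4989, 0.1693, 0.2901]
orientation: [0.001, 0.767, 0.641, 0.001]
ft_force: [7.5, 5.1, 4.2]
opening: 0.0252
t 9.88 ee [0.4989 0.1693 0.2901] press mm [-74.7 105.8 290.1] F [7.5 5.1 4.2] op 0.0252
tool y yaw rel press 0.2 z [ 0.003  0.001 -1.   ] q [ 0.28  0.2  -0.83  1.82  0.16  1.19 -0.78]
t: 10.22
ee_pos: [0.4807, 0.1728, 0.2779]
orientation: [0.001, 0.767, 0.641, 0.002]
ft_force: [11.1, 4.1, 1.3]
opening: 0.0248
t 10.22 ee [0.4807 0.1728 0.2779] press mm [-93.3 105.9 277.9] F [11.1  4.1  1.3] op 0.0248
tool y yaw rel press 0.2 z [ 0.004  0.002 -1.   ] q [ 0.28  0.18 -0.83  1.86  0.15  1.15 -0.79]
shift cm tool [-0.09 -0.97  0.59]
```

```bash
python3 -m inch '[[[0,0,0],[0,-0.4,0.3],255],[[0,0,0],[0,-0.3,0.25],255],[[0,0,0],[0,0,0],255]]';python3 where.py; python3 -m inch '[[[0,0,0],[0,-0.3,0.25],255],[[0,0,0],[0,0,0],255],[[0,0,0],[0,0,0],255]]';python3 where.py -103 105 272
```

```text
t: 10.47
ee_pos: [0.4745, 0.174, 0.2728]
orientation: [0.001, 0.767, 0.641, 0.002]
ft_force: [11.3, 2.5, 4.3]
opening: 0.0248
t 10.47 ee [0.4745 0.174  0.2728] press mm [-99.6 105.9 272.8] F [11.3  2.5  4.3] op 0.0248
tool y yaw rel press 0.2 z [ 0.005  0.002 -1.   ] q [ 0.28  0.18 -0.84  1.88  0.14  1.14 -0.79]
t: 10.72
ee_pos: [0.4726, 0.1744, 0.271]
orientation: [0.001, 0.768, 0.641, 0.003]
ft_force: [13.8, 2.0, 7.5]
opening: 0.0253
t 10.72 ee [0.4726 0.1744 0.271 ] press mm [-101.5  106.   271. ] F [13.8  2.   7.5] op 0.0253
tool y yaw rel press 0.1 z [ 0.006  0.002 -1.   ] q [ 0.28  0.17 -0.84  1.89  0.14  1.13 -0.79]
shift cm tool [-0.1  -0.15 -0.1 ]
```

```bash
python3 -m inch '[[[0,0,0],[0,-0.25,0.2],255],[[0,0,0],[0,0,0],255],[[0,0,0],[0,0,0],255],[[0,0,0],[0,0,0],255],[[0,0,0],[0,0,0],255]]';python3 where.py -103 105 272
python3 - <<'E'
from h import *
im=np.hstack([cv2.resize(cam("scene")[0][140:240,300:400],(400,400),interpolation=cv2.INTER_CUBIC),cv2.resize(cam("side")[0][170:270,240:340],(400,400),interpolation=cv2.INTER_CUBIC)]);cv2.imwrite("pics/c6.png",im)
E
```

```text
t: 11.13
ee_pos: [0.4717, 0.1746, 0.2699]
orientation: [0.002, 0.768, 0.641, 0.004]
ft_force: [20.1, -1.4, 13.7]
opening: 0.0253
t 11.13 ee [0.4717 0.1746 0.2699] press mm [-102.5  106.   269.9] F [20.1 -1.4 13.7] op 0.0253
tool y yaw rel press 0.1 z [ 0.009  0.003 -1.   ] q [ 0.28  0.17 -0.84  1.89  0.14  1.13 -0.79]
shift cm tool [-0.1  -0.05 -0.21]
```

View pics/c6.png

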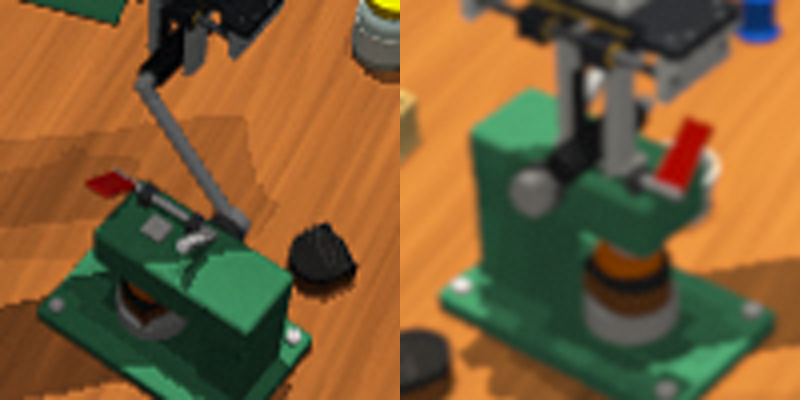

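The force has jumped to 24 N, so the lever is at its stop. The picture shows the pad down on the heel, the catch flipped and the fingers on the grip.

```bash
python3 -c "
from station import manip
manip.hand_in()
s=manip.observe();print(s['t'],s['ee_pos'],s['ft_force'],s['opening'])"
```

```text
the job is handed in; nothing more can be done
the job is handed in; nothing more can be done
```

I flipped the red catch over, then pulled the crank handle forward to its stop and handed the job in at about 11 s, with the gripper still holding the handle. Hand-in gives no verdict.

**Catch:** I pushed it over with the closed fingertips until the force jumped from about 2 N to 16 N, which I took as its stop. Later pictures show the red tab leaning to the press's right.

**Handle:** I gripped it from above at 40 N (30 N for the first part of the pull). At the last check the force on the tool had risen to about 24 N, and the gripper was within about 2 mm of where the grip should be at 1.05 rad. The fingers were open 25.3 mm on the 26 mm grip.

**Clamp and surroundings:** The last pictures show the pad down on the heel, the heel apparently still in place on the anvil, and the spare heel apparently undisturbed. I did not check the other bystanders one by one.

I had no direct reading of the clamping force or the joint angles; I judged both from the tool's position, its force and the pictures. Fitting the press's position to the first pictures left errors of up to 3 pixels, but the wrist camera then matched it to within about 2 mm. The state reading I tried right after handing in was refused, so the readings above are from just before.

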